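# Turn the bearing plate over at the fence

### The job

The plate with the big round hole lies with its bearing seat face down. Push it up the turning fence until it leans there on edge, then tip its top edge back towards you so that it ends flat on the bench in front of the fence, other face up. Leave the blank plate beside it where it is.

Things in the scene. Friction and masses are not known exactly. Their poses are not given: they have to be found in the camera images.
- bearing_plate: loose aluminium plate, 115 (its x) x 100 (its y) x 8 mm, 0.2 kg, 38 mm round hole through its middle, four small screw holes. Starts flat before the fence, a 100 mm edge roughly parallel to it. Origin: middle of the face that is underneath at the start, which has a round stepped bearing seat 53 mm wide, 4 mm deep; z points up at the start and must point down at the end
- plate_mid (a point): middle of the bearing plate's thickness, 4 mm from either face; turns with the plate
- blank_plate: loose aluminium plate of the same size (115 x 100 x 8 mm) with the four screw holes but no big hole, beside the bearing plate in front of the same fence, centres about 170 mm apart; leave it alone. Origin: middle of its underside
- fence: turning fence fixed to the bench, waxed slippery steel (friction about 0.12; bench 0.6), 300 mm long along its y. Origin: on the bench at mid length, in the plane of its upright front face; x points away from the robot, z up. The face, 8 mm thick, has a sloped foot in front. Behind it a 6 mm high base strip with bolts and braces (under 60 mm high) reaches to x = 58 mm
- fence_toe (a point): where the foot starts on the bench, 36 mm before the front face, at mid length. The foot rises at 45 degrees to 20 mm height (16 mm before the face), then steeper to meet the face at 50 mm. A plate pushed square at it along the bench by its near edge, low down (under 5 mm), climbs with its far edge and rears up as the push goes on
- fence_top (a point): top front edge of the fence at mid length, 70 mm above the bench. With its lower edge pushed up to the toe, the plate stays leaning on this edge at about 60 degrees; its upper 35 mm stand free above and behind it (tip about 18 mm behind the face, 100 mm high), so that fingers lowered behind can tip it back over

How it is judged (in metres and radians):
On the way:
1. the bearing plate leans against the fence on its edge, steeper than 50 degrees (angle between bearing_plate's own z axis and vertical between 0.87 and 1.6 rad and contact force between bearing_plate and fence above 0.1 N), for 0.2 s.
At the end, for the whole second after the job is handed in: The bearing plate lies at rest, seat face up, flat within 10 degrees on the bench in front of the fence (its middle 4 to 25 cm in front of the upright face and within 20 cm either side of the fence's middle); the blank plate lies within 30 mm of where it started, same face up (angle between bearing_plate's own z axis and vertical above 2.97 rad and height (world z) of plate_mid between 0 and 0.014 m and x of plate_mid in the frame of fence between -0.25 and -0.04 m and y of plate_mid in the frame of fence between -0.2 and 0.2 m and linear speed of bearing_plate below 0.02 m/s and distance of blank_plate from where it was at the start of the episode below 0.03 m and angle between blank_plate's own z axis and vertical below 0.17 rad); the robot touches nothing.
It fails at once if the blank plate is shoved away (more than 40 mm) or tipped up (more than 30 degrees) (distance of blank_plate from where it was at the start of the episode above 0.04 m or angle between blank_plate's own z axis and vertical above 0.52 rad).
It also fails if it takes over 45 s, if anything falls off the work surface, if the arm or the gripper's body presses on something with over 40 N, if the wrist force passes 120 N, or if a joint passes its speed limit or range.

### The arm

A 7-joint arm with a two-finger parallel gripper is mounted at the origin on a cart in front of the work surface, level with it; the furniture and walls round the work are solid. World frame = base frame: x ahead of the robot, y to its left, z up, the work surface at z = 0. Lengths are in mm, angles in rad, forces in N, time in s.
With the tool pointing down it reaches from about 400 to 850 mm from the base axis. Payload 4.5 kg.
Tool frame: the origin (TCP) lies midway between the tips of the shut fingers; the grasp point (between the pads) lies 19 mm behind it (robot.grasp_offset is the distance from the TCP to the grasp point, in mm); z points along the fingers, y is the direction in which the jaws open and shut (so a half turn about z gives the same grasp; the last joint's range is limited). The gripper opens to 85 mm and grips with 20 to 120 N. Pads are 22 mm wide; open, the fingers measure 114 mm over their backs; the gripper's body (76 mm by 85 mm) begins 54 mm behind the grasp point. The pads swing forward as they close: fully open they stand 13 mm farther back than shut.
Start: joints at [-1.14, 0.689, -0.195, 1.565, 0.157, 0.902, -0.215], TCP at [241.526, 576.471, 231.317] pointing down, gripper open.
Joint ranges: [-3.01, 3.01], [-0.46, 2.08], [-1.47, 1.51], [0.13, 2.56], [-1, 4.14], [0.04, 2.09], [-2.66, 2.66]. Speed limits (rad/s): [2.57, 2.57, 3.14, 3.14, 3.14, 3.14, 3.14].

### API

Orientations are given as a unit quaternion [x, y, z, w].
In Python, from rig import robot gives the robot as it stands.
- The arm moves only by the tool apply_moves, never from a script. Its arguments are lists of equal length, an entry for each row: "slide": the shift along the world's x, y, z in m, a list of three; "roll": the turn about the world's z in rad. A call has 1 to 12 rows; each row shifts and turns the commanded pose from where the row before left it; what a row does not reach is not made up. A row lasts 1/12 s, in which the tool goes at most 41.7 mm and 7.16 degrees, less where a joint would pass 70% of its speed; a pose out of reach is approached as far as the arm can. A call is refused whole if a number of a shift passes 0.0417 or a number of a turn 0.125, either way. A call with a gripper value outside its range is refused whole. "fingers" is the opening in per cent of the stroke, from 0 (shut) to 100 (fully open), set as the call begins (left out, the last holds). The fingers move at their own pace and stop on an object; "grip_force" is the grip in N (left out, the last holds). Time passes only in rows, so rows that do not move let the fingers close. It gives the time, the measured TCP pose, the force and the opening at its end, in the units of the state.
- robot.get_obs(): the state, without advancing time (a new reading comes with each control period).
- robot.get_image(name): name is "scene" or "top" or "wrist"; returns a dict with "pixels" (384x512x3 uint8, red, green, blue), "camera_matrix" (3x3 intrinsics, pixels), "world_from_camera" (4x4, takes a point from camera to world coordinates). Camera axes: x right, y up, looking along -z (the intrinsics and any distortion apply to the point x, -y, -z); pixel columns grow to the right and rows downward; lengths in mm; the calibration is good to about 2 mm. A picture is of the moment at which its call begins. There is no depth.
- robot.sign_off(): hands the job in, once; it reports no verdict.
Trained networks look in a picture, given as the dict that the camera call returned (one of the last four; its "shot" number tells which), for a name from the list of things; names that differ only in an ending like _2 or _b are one class to them, and where a whole thing is asked for, a point or a joint stands for the part that bears it (a point fixed in the world has none). Each returns a list of dicts, best first, with "p" (0 to 1); they miss things now and then, are a little off and sometimes report something else, mostly with a low value. They report only what shows in the picture. A call takes as long as a camera call.
- robot.recognise(query, picture): "pixel" ([row, column] in pixels, amid what is visible of it).
- robot.cut_out(query, picture): "mask" (384x512 bool, what is visible of it) and "pixel" ([row, column] in pixels, amid what is visible of it).
The state is a dict: "time_s": time; "q": joint angles; "joint_velocities": joint speeds; "joint_efforts": joint torques, N m; "ee_pos": TCP position; "tool_rot": TCP orientation; "contact_force": force on the tool from outside, world axes, zero at the start; "wrist_torque": the same for the moment, N m; "gripper_width": opening from 0.0 (shut) to 1.0 (fully open).
Only numpy, scipy, OpenCV 4.12 (cv2) and the standard library are available. Lean on these libraries where they do the work, as an engineer would, in place of code of your own. Each camera call takes 0.05 s, during which the arm holds its last target.

## Working session

There is one attempt and no reset: what is moved stays moved. The work goes in short steps, Python scripts to look and compute and a tool call to move; the robot and the scene stay as the last step left them, time stands still between calls to the robot, and variables do not carry over. Pictures are saved under pics/ and viewed, and the job is handed in when it is done.

Besides the shell and the picture viewer there is one more tool, called after "Request:" as a command line: name --pt "numbers of a row" for each row, then --argument value for the rest. apply_moves: Moves the arm, as the interface text tells. Its arguments: {"type":"object","properties":{"slide":{"type":"array","items":{"type":"array","items":{"type":"number"}}},"roll":{"type":"array","items":{"type":"number"}},"fingers":{"type":"number"},"grip_force":{"type":"number"}},"required":["slide","roll"]}

```bash
mkdir -p pics; cat > h.py <<'E'
import numpy as np, cv2
from rig import robot
def snap(n,f):
    p=robot.get_image(n); cv2.imwrite('pics/'+f,cv2.cvtColor(p['pixels'],cv2.COLOR_RGB2BGR)); return p
def toworld(p,row,col,z):
    K=np.array(p['camera_matrix']);T=np.array(p['world_from_camera'])
    d=np.linalg.inv(K)@np.array([col,row,1.]); d=np.array([d[0],-d[1],-d[2]])
    d=T[:3,:3]@d;o=T[:3,3]; s=(z-o[2])/d[2]; return o+s*d
def topix(p,P):
    K=np.array(p['camera_matrix']);T=np.array(p['world_from_camera'])
    c=T[:3,:3].T@(np.array(P,float)-T[:3,3]); c=K@np.array([c[0],-c[1],-c[2]]); return c[1]/c[2],c[0]/c[2]
E
python3 - <<'E'
from h import *
print(robot.get_obs())
for n in ['scene','top']:
    p=snap(n,n+'0.png'); print(n,np.array(p['world_from_camera']).round(2).tolist(), p['camera_matrix'])
    for q in ['bearing_plate','blank_plate','fence']:
        for d in robot.cut_out(q,p)[:2]:
            m=d['mask'].astype(np.uint8)
            c=max(cv2.findContours(m,cv2.RETR_EXTERNAL,cv2.CHAIN_APPROX_NONE)[0],key=cv2.contourArea)
            r=cv2.minAreaRect(c);b=cv2.boxPoints(r)
            print(q,round(d['p'],2),d['pixel'],m.sum())
            if n=='top': print([toworld(p,y,x,8).round(0).tolist() for x,y in b])
E
```

```text
{'time_s': 0.0, 'q': array([-1.14020991,  0.69002227, -0.19451076,  1.56637093,  0.15730973,
        0.90251765, -0.21511679]), 'joint_velocities': array([-0.00155443, -0.00103348, -0.00105037, -0.00151095, -0.0011859 ,
        0.00026628,  0.0007095 ]), 'joint_efforts': array([ 8.25434518e-05, -5.39615893e+01, -1.26660984e+00, -1.58547360e+01,
        9.10722069e-03,  9.43942607e-03, -1.70909533e-05]), 'ee_pos': array([241.32803059, 575.79936655, 230.45292524]), 'tool_rot': array([ 1.97057717e-01,  9.80391417e-01, -9.55473987e-04, -1.15924393e-04]), 'contact_force': array([-0.49575261,  0.36331301,  0.08392957]), 'wrist_torque': array([-0.00188326,  0.01715254, -0.01266147]), 'gripper_width': 0.9995441859026913}
scene [[0.89, 0.21, -0.4, 248.66], [-0.45, 0.41, -0.79, -629.49], [-0.0, 0.89, 0.46, 461.01], [0.0, 0.0, 0.0, 1.0]] [[352.78544204   0.         253.32601553]
 [  0.         352.78544204 190.53624272]
 [  0.           0.           1.        ]]
bearing_plate 0.61 [217.4, 232.6] 1023
blank_plate 0.84 [249.6, 270.4] 1678
fence 0.64 [209.3, 294.2] 3467
top [[-0.03, 1.0, -0.06, 554.19], [-1.0, -0.03, -0.03, 26.55], [-0.03, 0.06, 1.0, 921.77], [0.0, 0.0, 0.0, 1.0]] [[424.68665448   0.         257.98508278]
 [  0.         424.68665448 194.28147662]
 [  0.           0.           1.        ]]
bearing_plate 0.97 [233.8, 244.1] 2173
[[600.0, 128.0, 8.0], [604.0, 28.0, 8.0], [490.0, 23.0, 8.0], [485.0, 122.0, 8.0]]
blank_plate 0.71 [218.5, 325.3] 2349
[[602.0, -30.0, 8.0], [621.0, -127.0, 8.0], [509.0, -147.0, 8.0], [490.0, -50.0, 8.0]]
fence 0.76 [163.0, 277.9] 6172
[[696.0, 175.0, 8.0], [744.0, -143.0, 8.0], [648.0, -156.0, 8.0], [600.0, 160.0, 8.0]]
```

View pics/top0.png

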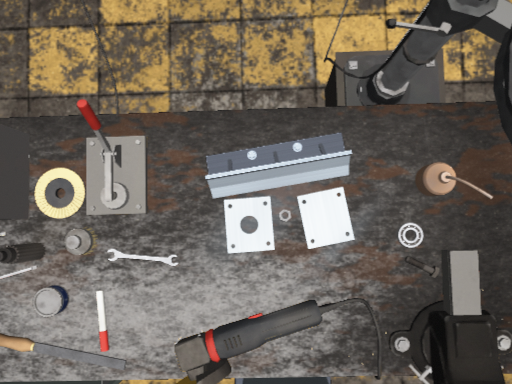

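View pics/scene0.png

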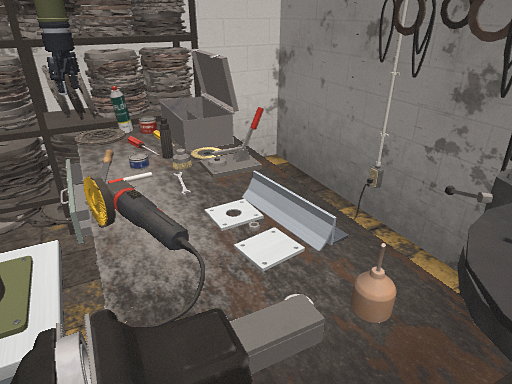

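```bash
python3 - <<'E'
import cv2
a=cv2.imread('pics/top0.png')[120:290,190:390]
cv2.imwrite('pics/top0z.png',cv2.resize(a,None,fx=3.5,fy=3.5,interpolation=cv2.INTER_CUBIC))
E
```

```text
(no output)
```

View pics/top0z.png

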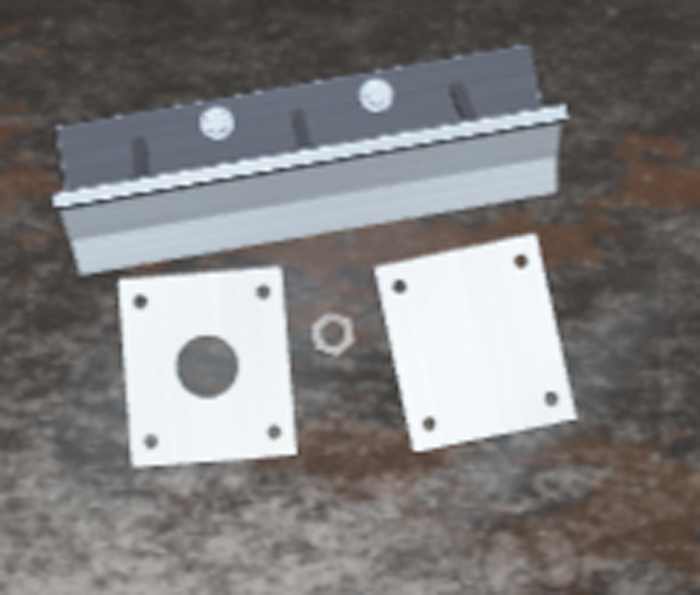

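```bash
python3 - <<'E'
from h import *
p=robot.get_image('top')
g=lambda x,y,z: toworld(p,120+y/3.5,190+x/3.5,z)
t=[g(80,273,0),g(557,192,0)]; f=[g(54,207,70),g(567,120,70)]
print('toe',t,'top',f)
n={}
for a,b in (t,f):
    d=b-a; print('yaw',np.degrees(np.arctan2(d[0],-d[1])),np.hypot(d[0],d[1]))
d=f[1]-f[0]; yaw=np.arctan2(d[0],-d[1]); X=np.array([np.cos(yaw),np.sin(yaw)]);Y=np.array([-X[1],X[0]])
O=((f[0]+f[1])/2)[:2]; print('O',O,X)
fr=lambda P:(round(float((P[:2]-O)@X)),round(float((P[:2]-O)@Y)))
print('toe',fr(t[0]),fr(t[1]))
for nme,q in dict(plate=[(120,280),(281,267),(297,455),(133,467)],blank=[(375,267),(538,235),(577,420),(413,451)],nut=[(312,333),(333,313),(353,333),(333,355)]).items():
    P=[g(*c,8) for c in q]; print(nme,[fr(a) for a in P],np.mean(P,0).round(),fr(np.mean(P,0)))
E
```

```text
toe [array([604.3052972 , 151.62853455,   0.        ]), array([ 646.34399175, -145.68006275,    0.        ])] top [array([639.08413627, 156.44782248,  70.        ]), array([ 680.64000625, -139.90496079,   70.        ])]
yaw 8.048127319226195 300.2659718794131
yaw 7.9822159937793025 299.2521720536886
O [659.86207126   8.27143084] [0.99031122 0.13886573]
toe (-35, 150) (-35, -151)
plate [(-44, 125), (-53, 26), (-168, 35), (-159, 135)] [544.  73.   8.] (-106, 80)
blank [(-62, -31), (-59, -133), (-174, -136), (-177, -35)] [554. -91.   8.] (-118, -84)
nut [(-96, 14), (-86, -1), (-100, -11), (-111, 3)] [562.  -4.   8.] (-98, 1)
```

Request:
apply_moves --pt "0.017 -0.036 0" --pt "0.017 -0.036 0" --pt "0.017 -0.036 0" --pt "0.017 -0.036 0" --pt "0.017 -0.036 0" --pt "0.017 -0.036 0" --pt "0.017 -0.036 0" --pt "0.017 -0.036 0" --pt "0.017 -0.036 0" --pt "0.017 -0.036 0" --pt "0.017 -0.036 0" --pt "0.017 -0.036 0" --roll '[0.045, 0.045, 0.045, 0.045, 0.045, 0.045, 0.045, 0.045, 0.045, 0.045, 0.045, 0.04]' --fingers 50

```text
time_s: 1.45
ee_pos: [446.2, 142.7, 231.6]
tool_rot: [-0.07, 0.998, 0.0, 0.0]
contact_force: [0.3, 1.3, 0.8]
gripper_width: 0.5
```

Request:
apply_moves --pt "0 -0.03 -0.02" --pt "0 -0.03 -0.03" --pt "0 -0.025 -0.03" --pt "0 0 -0.02" --pt "0 0 0" --pt "0 0 0" --roll '[0, 0, 0, 0, 0, 0]'

```text
time_s: 1.95
ee_pos: [445.5, 60.5, 131.7]
tool_rot: [-0.069, 0.998, 0.0, -0.001]
contact_force: [-0.1, 0.1, 0.4]
gripper_width: 0.502
```

Request:
apply_moves --pt "0 0 -0.03" --pt "0 0 -0.03" --pt "0 0 -0.03" --pt "0 0 -0.02" --pt "0 0 -0.01" --pt "0 0 -0.005" --pt "0 0 0" --pt "0 0 0" --roll '[0, 0, 0, 0, 0, 0, 0, 0]'

```text
time_s: 2.62
ee_pos: [448.5, 61.5, 15.2]
tool_rot: [-0.07, 0.998, 0.0, -0.0]
contact_force: [0.3, 0.3, -0.4]
gripper_width: 0.499
```

```bash
python3 - <<'E'
from h import *
p=snap('top','top1.png'); s=snap('scene','scene1.png')
a=cv2.imread('pics/top1.png')[120:330,190:390]
b=cv2.imread('pics/scene1.png')[120:330,130:350]
cv2.imwrite('pics/c1.png',np.hstack([cv2.resize(a,(400,420)),cv2.resize(b,(400,420))]))
E
```

```text
(no output)
```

View pics/c1.png

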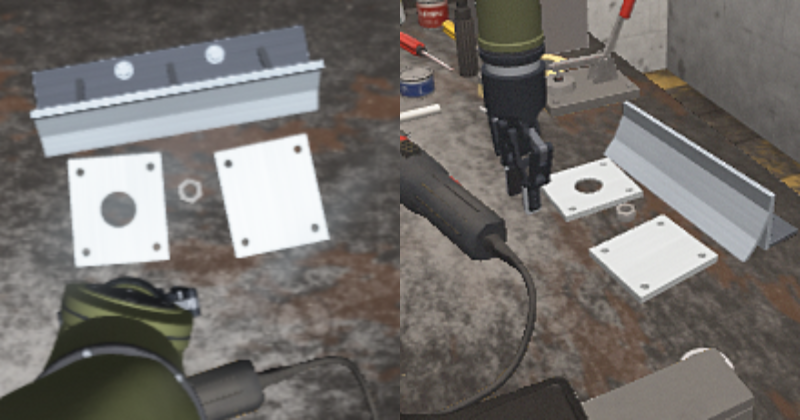

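Request:
apply_moves --pt "0 0 -0.005" --pt "0 0 -0.004" --pt "0 0 -0.003" --pt "0 0 0" --pt "0 0 0" --roll '[0, 0, 0, 0, 0]'

```text
time_s: 3.13
ee_pos: [447.5, 60.0, 4.4]
tool_rot: [-0.069, 0.998, -0.001, -0.001]
contact_force: [-0.3, 0.5, -0.5]
gripper_width: 0.497
```

Request:
apply_moves --pt "0 0 -0.002" --pt "0 0 0" --pt "0 0 0" --roll '[0, 0, 0]'

```text
time_s: 3.38
ee_pos: [447.2, 59.8, 2.2]
tool_rot: [-0.069, 0.998, -0.0, -0.002]
contact_force: [0.2, -0.4, 0.5]
gripper_width: 0.499
```

Request:
apply_moves --pt "0 0 -0.002" --pt "0 0 0" --pt "0 0 0" --roll '[0, 0, 0]'

```text
time_s: 3.63
ee_pos: [447.0, 59.8, 0.0]
tool_rot: [-0.069, 0.998, -0.001, -0.002]
contact_force: [0.2, -0.6, 0.1]
gripper_width: 0.496
```

Request:
apply_moves --pt "0 0 -0.0015" --pt "0 0 0" --pt "0 0 0" --roll '[0, 0, 0]'

```text
time_s: 3.88
ee_pos: [446.9, 59.8, -1.7]
tool_rot: [-0.069, 0.998, -0.001, -0.002]
contact_force: [0.7, -1.2, -0.8]
gripper_width: 0.499
```

Request:
apply_moves --pt "0 0 -0.0015" --pt "0 0 0" --pt "0 0 0" --roll '[0, 0, 0]'

```text
time_s: 4.13
ee_pos: [447.0, 59.9, -1.9]
tool_rot: [-0.069, 0.998, -0.0, -0.001]
contact_force: [-1.3, -0.8, 15.9]
gripper_width: 0.504
```

Request:
apply_moves --pt "0 0 -0.001" --pt "0 0 0" --pt "0 0 0" --roll '[0, 0, 0]'

```text
time_s: 4.38
ee_pos: [447.0, 59.9, -2.0]
tool_rot: [-0.069, 0.998, -0.0, -0.001]
contact_force: [-3.0, -0.9, 28.3]
gripper_width: 0.503
```

Request:
apply_moves --pt "0 0 0.0033" --pt "0 0 0" --pt "0.0099 0.0014 0" --pt "0.0099 0.0014 0" --pt "0.0099 0.0014 0" --pt "0.0059 0.0008 0" --pt "0.0059 0.0008 0" --pt "0.0059 0.0008 0" --pt "0.0059 0.0008 0" --pt "0 0 0" --roll '[0, 0, 0, 0, 0, 0, 0, 0, 0, 0]'

```text
time_s: 5.22
ee_pos: [495.6, 65.6, -1.4]
tool_rot: [-0.069, 0.998, -0.001, -0.002]
contact_force: [-0.2, 0.5, -0.5]
gripper_width: 0.5
```

```bash
python3 - <<'E'
from h import *
p=snap('top','top2.png'); s=snap('scene','scene2.png')
a=cv2.imread('pics/top2.png')[120:330,190:390]
b=cv2.imread('pics/scene2.png')[120:330,130:350]
cv2.imwrite('pics/c2.png',np.hstack([cv2.resize(a,(400,420)),cv2.resize(b,(400,420))]))
E
```

```text
(no output)
```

View pics/c2.png

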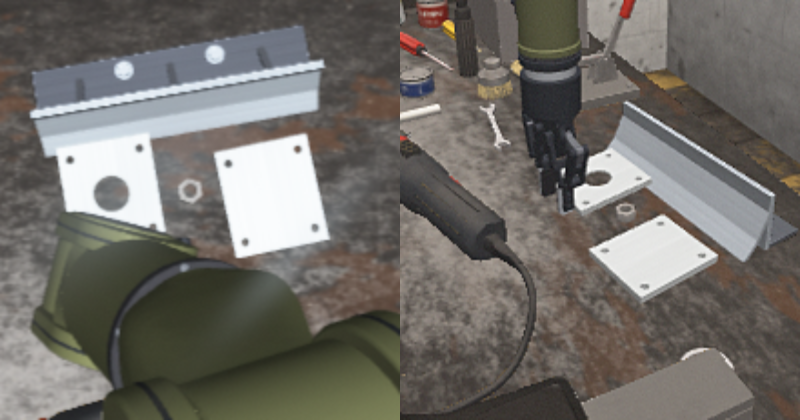

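Request:
apply_moves --pt "0.005 0.0007 0" --pt "0.005 0.0007 0" --pt "0.005 0.0007 0" --pt "0.005 0.0007 0" --pt "0.005 0.0007 0" --pt "0.005 0.0007 0" --pt "0.005 0.0007 0" --pt "0.005 0.0007 0" --roll '[0, 0, 0, 0, 0, 0, 0, 0]'

```text
time_s: 5.98
ee_pos: [535.3, 71.4, -1.1]
tool_rot: [-0.069, 0.998, -0.002, -0.002]
contact_force: [-5.0, -0.4, -2.8]
gripper_width: 0.499
```

```bash
python3 - <<'E'
from h import *
p=snap('top','top3.png'); s=snap('scene','scene3.png')
a=cv2.imread('pics/top3.png')[120:330,190:390]
b=cv2.imread('pics/scene3.png')[120:330,130:350]
cv2.imwrite('pics/c3.png',np.hstack([cv2.resize(a,(400,420)),cv2.resize(b,(400,420))]))
E
```

```text
(no output)
```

View pics/c3.png

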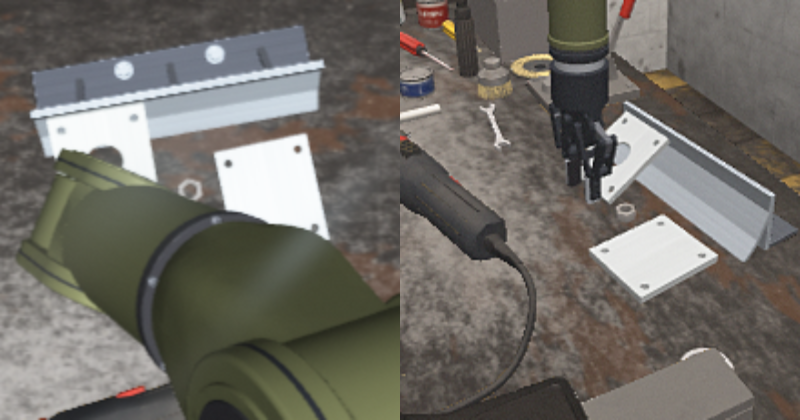

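Request:
apply_moves --pt "0.005 0.0007 0" --pt "0.005 0.0007 0" --pt "0.005 0.0007 0" --pt "0.005 0.0007 0" --pt "0.005 0.0007 0" --pt "0.005 0.0007 0" --pt "0.005 0.0007 0" --pt "0.005 0.0007 0" --roll '[0, 0, 0, 0, 0, 0, 0, 0]'

```text
time_s: 6.75
ee_pos: [576.3, 77.3, -0.8]
tool_rot: [-0.069, 0.998, -0.001, -0.001]
contact_force: [-0.9, -1.0, -1.7]
gripper_width: 0.501
```

```bash
python3 - <<'E'
from h import *
p=snap('top','top4.png'); s=snap('scene','scene4.png')
a=cv2.imread('pics/top4.png')[120:330,190:390]
b=cv2.imread('pics/scene4.png')[120:330,130:350]
cv2.imwrite('pics/c4.png',np.hstack([cv2.resize(a,(400,420)),cv2.resize(b,(400,420))]))
E
```

```text
(no output)
```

View pics/c4.png

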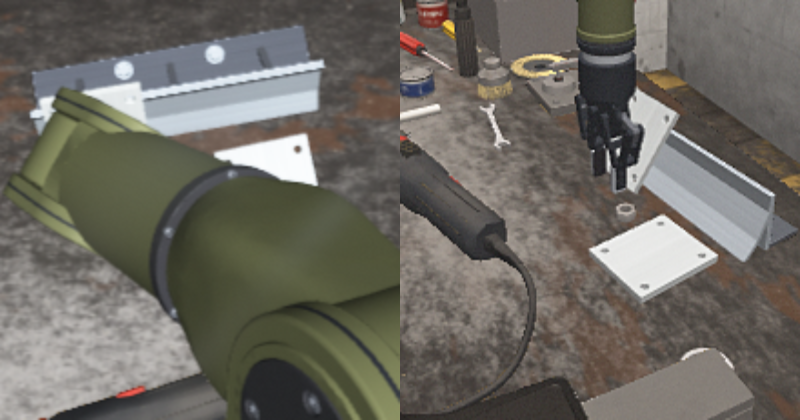

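Request:
apply_moves --pt "0.004 0.0006 0" --pt "0.004 0.0006 0" --pt "0.004 0.0006 0" --pt "0.002 0.0002 0" --pt "0 0 0" --pt "0 0 0" --roll '[0, 0, 0, 0, 0, 0]'

```text
time_s: 7.35
ee_pos: [590.1, 79.5, -0.8]
tool_rot: [-0.069, 0.998, -0.001, -0.001]
contact_force: [0.2, 0.3, -0.1]
gripper_width: 0.501
```

```bash
python3 - <<'E'
from h import *
p=snap('top','top5.png'); s=snap('scene','scene5.png')
a=cv2.imread('pics/top5.png')[120:330,190:390]
b=cv2.imread('pics/scene5.png')[140:250,190:310]
cv2.imwrite('pics/c5.png',np.hstack([cv2.resize(a,(330,420)),cv2.resize(b,(460,420))]))
E
```

```text
(no output)
```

View pics/c5.png

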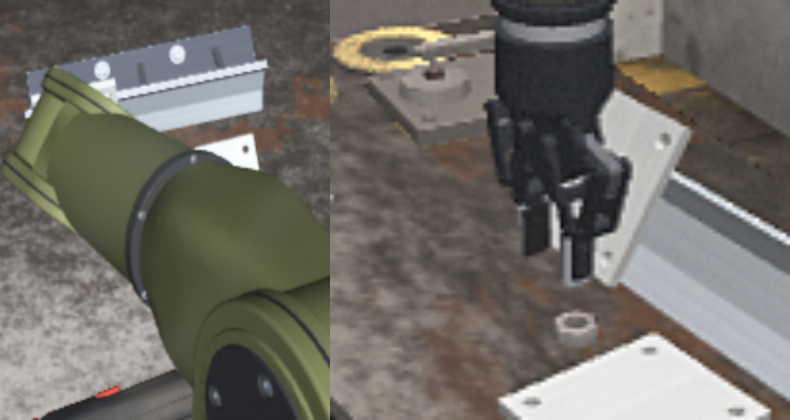

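```bash
python3 - <<'E'
from h import *
p=robot.get_image('scene'); print(p['pixels'].shape)
O=np.array([659.9,8.3]);X=np.array([.9903,.1389]);Y=np.array([-X[1],X[0]])
a=toworld(p,215.5,264,0); print(a,(a[:2]-O)@X,(a[:2]-O)@Y)
for x in (-42,-36):
  for y in (28,32,36):
    for th in (50,56,60,63):
      t=np.radians(th); P=O+X*(x+115*np.cos(t))+Y*y
      print(x,y,th,np.round(topix(p,[*P,115*np.sin(t)]),1),np.round(topix(p,[*(O+X*x+Y*y),0]),1))
E
```

```text
(384, 512, 3)
[6.13758377e+02 3.56109785e+01 5.68434189e-14] -41.90055404620076 33.45513343704159
-42 28 50 [177.3 289.6] [216.4 265.3]
-42 28 56 [175.6 286.8] [216.4 265.3]
-42 28 60 [174.7 284.7] [216.4 265.3]
-42 28 63 [174.1 283.1] [216.4 265.3]
-42 32 50 [176.7 288.6] [215.8 264.3]
-42 32 56 [175.  285.7] [215.8 264.3]
-42 32 60 [174.1 283.7] [215.8 264.3]
-42 32 63 [173.6 282. ] [215.8 264.3]
-42 36 50 [176.2 287.6] [215.1 263.4]
-42 36 56 [174.5 284.7] [215.1 263.4]
-42 36 60 [173.6 282.6] [215.1 263.4]
-42 36 63 [173. 281.] [215.1 263.4]
-36 28 50 [176.7 291.5] [215.7 267.2]
-36 28 56 [175.  288.6] [215.7 267.2]
-36 28 60 [174.1 286.6] [215.7 267.2]
-36 28 63 [173.5 285. ] [215.7 267.2]
-36 32 50 [176.1 290.4] [215.  266.2]
-36 32 56 [174.4 287.6] [215.  266.2]
-36 32 60 [173.5 285.6] [215.  266.2]
-36 32 63 [173.  283.9] [215.  266.2]
-36 36 50 [175.6 289.4] [214.4 265.3]
-36 36 56 [173.9 286.6] [214.4 265.3]
-36 36 60 [173.  284.5] [214.4 265.3]
-36 36 63 [172.4 282.9] [214.4 265.3]
```

Request:
apply_moves --pt "-0.01 -0.0014 0" --pt "-0.02 -0.0028 0" --pt "-0.03 -0.0042 0.005" --pt "-0.02 -0.0028 0.02" --pt "0 0 0.04" --pt "0 0 0.04" --pt "0 0 0.04" --pt "0 0 0.015" --pt "0 0 0" --roll '[0, 0, 0, 0, 0, 0, 0, 0, 0]'

```text
time_s: 8.25
ee_pos: [512.1, 69.2, 163.2]
tool_rot: [-0.069, 0.998, -0.001, 0.003]
contact_force: [0.1, 0.2, 0.0]
gripper_width: 0.498
```

```bash
python3 - <<'E'
from h import *
s=snap('scene','scene6.png');p=snap('top','top6.png'); 
a=cv2.imread('pics/top6.png')[120:330,190:390]
b=cv2.imread('pics/scene6.png')[140:250,190:310]
cv2.imwrite('pics/c6.png',np.hstack([cv2.resize(a,(330,420)),cv2.resize(b,(460,420))]))
E
```

```text
(no output)
```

View pics/c6.png

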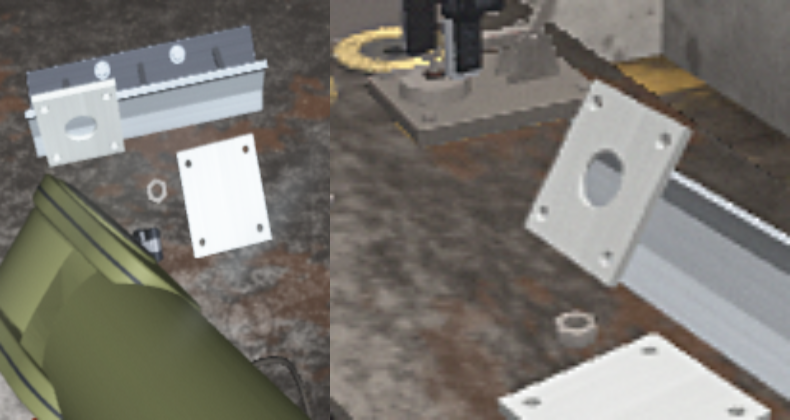

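Request:
apply_moves --pt "0.015 0.002 0" --pt "0.025 0.0035 0" --pt "0.03 0.0042 0" --pt "0.03 0.0042 0" --pt "0.03 0.0042 0" --pt "0.03 0.0042 0" --pt "0.023 0.0035 0" --pt "0 0 0" --pt "0 0 0" --roll '[0, 0, 0, 0, 0, 0, 0, 0, 0]'

```text
time_s: 9.1
ee_pos: [691.9, 94.0, 156.2]
tool_rot: [-0.069, 0.998, -0.002, -0.003]
contact_force: [-0.5, 0.0, 0.4]
gripper_width: 0.496
```

Request:
apply_moves --pt "0 0 -0.02" --pt "0 0 -0.02" --pt "0 0 -0.02" --pt "0 0 -0.012" --pt "0 0 0" --pt "0 0 0" --roll '[0, 0, 0, 0, 0, 0]'

```text
time_s: 9.6
ee_pos: [691.4, 93.7, 86.3]
tool_rot: [-0.069, 0.998, -0.002, -0.003]
contact_force: [0.6, -0.1, 0.6]
gripper_width: 0.497
```

```bash
python3 - <<'E'
from h import *
s=snap('scene','scene7.png');p=snap('top','top7.png'); 
a=cv2.imread('pics/top7.png')[120:330,190:390]
b=cv2.imread('pics/scene7.png')[130:240,200:320]
cv2.imwrite('pics/c7.png',np.hstack([cv2.resize(a,(330,420)),cv2.resize(b,(460,420))]))
E
```

```text
(no output)
```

View pics/c7.png

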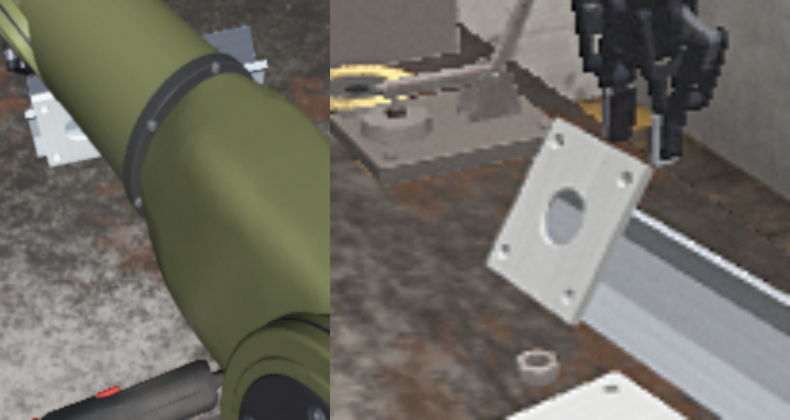

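Request:
apply_moves --pt "0 0 -0.006" --pt "-0.008 -0.0011 0" --pt "-0.008 -0.0011 0" --pt "-0.006 -0.0008 0" --pt "-0.006 -0.0008 0" --pt "-0.006 -0.0008 0" --pt "-0.006 -0.0008 0" --pt "-0.006 -0.0008 0" --pt "0 0 0" --roll '[0, 0, 0, 0, 0, 0, 0, 0, 0]'

```text
time_s: 10.45
ee_pos: [645.0, 87.4, 81.0]
tool_rot: [-0.069, 0.998, -0.002, -0.003]
contact_force: [0.2, -1.2, -0.1]
gripper_width: 0.5
```

```bash
python3 - <<'E'
from h import *
s=snap('scene','scene8.png');p=snap('top','top8.png'); 
a=cv2.imread('pics/top8.png')[120:330,190:390]
b=cv2.imread('pics/scene8.png')[130:240,200:320]
cv2.imwrite('pics/c8.png',np.hstack([cv2.resize(a,(330,420)),cv2.resize(b,(460,420))]))
E
```

```text
(no output)
```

View pics/c8.png

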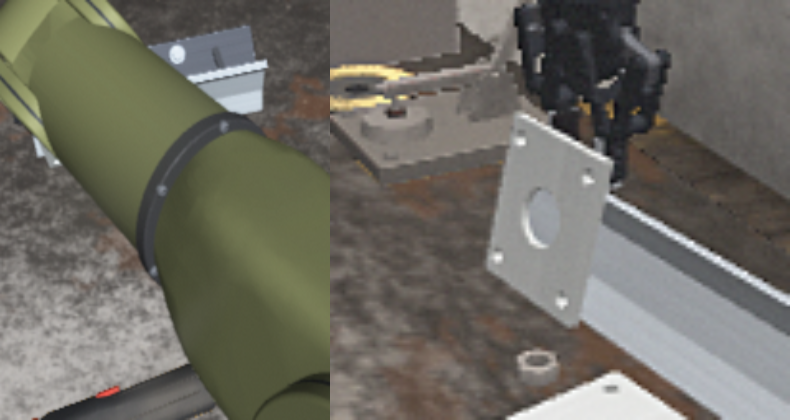

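Request:
apply_moves --pt "-0.006 -0.0008 0" --pt "-0.006 -0.0008 0" --pt "-0.006 -0.0008 0" --pt "-0.006 -0.0008 0" --pt "-0.006 -0.0008 0" --pt "-0.006 -0.0008 0" --pt "-0.006 -0.0008 0" --pt "-0.006 -0.0008 0" --pt "-0.006 -0.0008 0" --pt "0 0 0" --pt "0 0 0" --roll '[0, 0, 0, 0, 0, 0, 0, 0, 0, 0, 0]'

```text
time_s: 11.47
ee_pos: [592.4, 80.4, 81.2]
tool_rot: [-0.069, 0.998, -0.001, -0.002]
contact_force: [-0.4, 0.1, -1.0]
gripper_width: 0.499
```

```bash
python3 - <<'E'
from h import *
s=snap('scene','scene9.png');p=snap('top','top9.png'); 
a=cv2.imread('pics/top9.png')[120:330,190:390]
b=cv2.imread('pics/scene9.png')[130:240,200:320]
cv2.imwrite('pics/c9.png',np.hstack([cv2.resize(a,(330,420)),cv2.resize(b,(460,420))]))
E
```

```text
(no output)
```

View pics/c9.png

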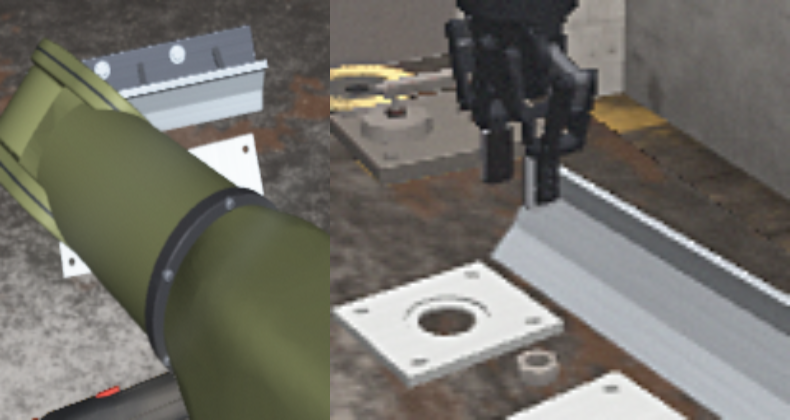

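Flipped, with the stepped seat showing (around crop 445,318). I'll lift clear and move aside to measure.

Request:
apply_moves --pt "0 0 0.03" --pt "0 0 0.04" --pt "0 0 0.04" --pt "0 0.03 0.03" --pt "-0.02 0.04 0" --pt "-0.02 0.04 0" --pt "-0.02 0.04 0" --pt "-0.02 0.04 0" --pt "-0.02 0.04 0" --pt "-0.02 0.04 0" --pt "0 0 0" --pt "0 0 0" --roll '[0, 0, 0, 0, 0, 0, 0, 0, 0, 0, 0, 0]'

```text
time_s: 12.57
ee_pos: [478.6, 337.5, 221.1]
tool_rot: [-0.072, 0.997, -0.0, -0.002]
contact_force: [0.7, -1.7, -0.1]
gripper_width: 0.499
```

```bash
python3 - <<'E'
from h import *
s=snap('scene','scene10.png');p=snap('top','top10.png')
O=np.array([659.9,8.3]);X=np.array([.9903,.1389]);Y=np.array([-X[1],X[0]])
for q in ['bearing_plate','blank_plate']:
    d=robot.cut_out(q,p)[0];m=d['mask'].astype(np.uint8)
    c=max(cv2.findContours(m,cv2.RETR_EXTERNAL,cv2.CHAIN_APPROX_NONE)[0],key=cv2.contourArea)
    b=cv2.boxPoints(cv2.minAreaRect(c)); W=np.array([toworld(p,y,x,8) for x,y in b]); M=W.mean(0)
    print(q,d['p'],W.round(),M.round(),[(M[:2]-O)@X,(M[:2]-O)@Y],[np.linalg.norm(W[i]-W[i-1]).round() for i in range(4)])
a=cv2.imread('pics/top10.png')[120:330,190:390]
b=cv2.imread('pics/scene10.png')[150:290,190:320]
cv2.imwrite('pics/c10.png',np.hstack([cv2.resize(a,(400,420)),cv2.resize(b,(390,420))]))
E
```

```text
bearing_plate 0.78 [[587. 136.   8.]
 [600.  38.   8.]
 [487.  22.   8.]
 [473. 119.   8.]] [537.  79.   8.] [np.float64(-111.9632971108733), np.float64(86.86266449109874)] [np.float64(115.0), np.float64(98.0), np.float64(114.0), np.float64(98.0)]
blank_plate 0.67 [[ 603.  -29.    8.]
 [ 621. -127.    8.]
 [ 508. -147.    8.]
 [ 489.  -50.    8.]] [555. -88.   8.] [np.float64(-117.01310492026514), np.float64(-81.13229048329497)] [np.float64(116.0), np.float64(100.0), np.float64(115.0), np.float64(99.0)]
```

View pics/c10.png

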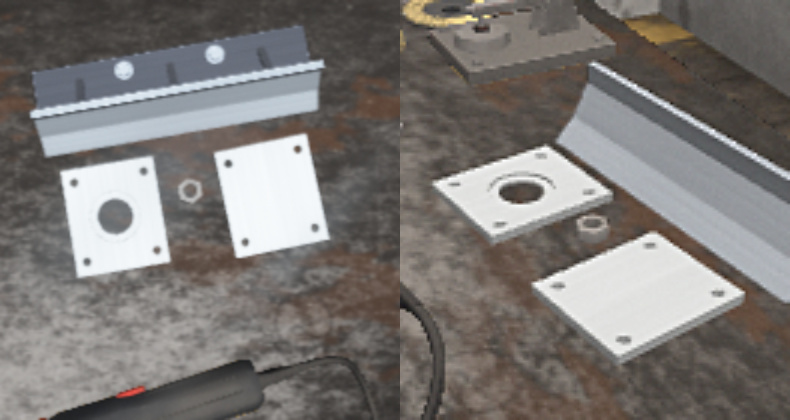

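Both pictures show the bearing plate flat with its seat ring up, centred near (115,215) in the left crop. The blank plate and the nut have not moved. The arm is clear.

```bash
python3 -c "
from rig import robot
print(robot.sign_off())"
```

```text
the job is handed in; nothing more can be done
None
```

The bearing plate is turned over and lies flat on the bench in front of the fence, seat face up. I handed the job in at about 12.6 s; the hand-in reports no verdict.

- **Push:** I pushed the plate square up the fence with half-open fingers about 1 mm above the bench. It stayed leaning on the fence's top edge by itself at about 59 degrees.
- **Tip back:** I lowered the fingers behind the plate's top edge and pulled it back past upright, and it dropped flat. I then lifted the arm clear.

Last checks, from the final pictures:

| Check | Measured | Allowed |
|---|---|---|
| Bearing plate middle in front of the face | about 112 mm | 40 to 250 mm |
| Bearing plate middle from the fence's mid length | about 87 mm | 200 mm either side |
| Blank plate shift from its first measurement by the same method | under 2 mm | 30 mm |

- **Flatness:** I judged this by eye and from the plate's outline, which measured about 115 x 98 mm, close to its true size.
- **Contact:** The gripper was about 220 mm above the bench, well to the side and touching nothing.
- **Failed checks:** No checks failed or disagreed. I read forces only at the end of each move. The largest was about 28 N, when the fingertips were pressed on the bench to find its height.

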